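# Sort vacuum-pump buffers by squeezing

### The job

The four rubber feet (buffers) of the vacuum pump are off for service and lie on the pale board. Squeeze each one end to end between the fingers, never harder than 25 N, to feel whether its rubber still gives or has gone hard with age; lay every one that still gives on the bottom of the open cardboard carton and every hardened one on the bottom of the shallow steel tray, not one on top of another. Leave the other things lying about where they are.

Things in the scene. Friction and masses are not known exactly. Their poses are not given: they have to be found in the camera images.
- buffer_1_mid (a point): centre (20 mm above the underside) of a rubber-metal buffer lying on its side on the pale grey board: waisted black rubber, 27 mm thick at the waist, bonded between two square steel end plates 40 x 40 x 4 mm. y runs lengthwise through both plates (squeeze their outer faces together along it), z is up; at the start y lies within 45 degrees of the world's y
- buffer_2_mid (a point): another such buffer, same frame. All four look alike, weigh 110 to 180 g and are 36 to 44 mm long over the plates when unloaded; their lengths differ by up to 6 mm, which says nothing about firmness, so compare the finger gap at a light and at a firm grip
- buffer_3_mid (a point): another such buffer, same frame. Squeezed, one plate moves straight towards the other and springs back: rubber that still gives shortens by about 5 mm when the grip rises from 4 to 14 N, hardened rubber by less than 1 mm
- buffer_4_mid (a point): another such buffer, same frame. Any of the four may be soft or hard, differently each time, even all alike
- carton_floor (a point): centre of the inner floor (4 mm above the bench) of the open cardboard carton, 200 mm (its x) by 120 mm (its y) outside, 50 mm tall, walls 4 mm thick; fixed to the bench; z up, x within 10 degrees of the world's x
- tray_floor (a point): centre of the inner floor (3 mm above the bench) of the shallow open steel tray with a small loop handle at each end, 200 mm (its x) by 120 mm (its y) outside, 30 mm tall with a rolled rim, walls 3 mm thick; fixed to the bench; z up, x within 10 degrees of the world's x. Either container holds all four buffers side by side
- board: pale grey plastic board 250 mm (its x) by 390 mm (its y), 3 mm thick, fixed to the bench; origin at the centre of its underside. The buffers lie on it in two rows about 135 mm apart along x, 200 mm apart along y
- spanner: steel open-ended spanner 140 mm long, lying on the board between the two rows, along y; a bystander, loose, origin at the centre of its underside
- bolt: hexagon bolt 34 mm tall, standing on its 21 mm head on the board between two buffers; a bystander, loose, origin at the centre of its underside
- blank_flange: aluminium vacuum blanking flange, 40 mm disc 11 mm tall, on the board between two buffers; a bystander, loose, origin at the centre of its underside
- centring_ring: steel ring 40 mm across, 8 mm tall, near the left (+y) edge of the board; a bystander, loose, origin at the centre of its underside
- vial: small amber glass bottle 48 mm across, 85 mm tall, on the bench beyond the board; a bystander, loose, origin at the centre of its underside
- screwdriver: screwdriver 190 mm long, on the bench beyond the board; a bystander, loose, origin at the centre of its underside
- timer: white digital timer 62 x 72 x 16 mm, on the bench beyond the board; a bystander, loose, origin at the centre of its underside
Not all that is in view belongs to the job. Leave any blue, orange or red look-alike of the part that bears buffer_1_mid alone.

How it is judged:
On the way:
1. a buffer is squeezed between the fingers with 5 N or more of grip (10 N summed over both fingers) ((contact force between the fingers and buffer_1 above 10 N or contact force between the fingers and buffer_2 above 10 N or contact force between the fingers and buffer_3 above 10 N or contact force between the fingers and buffer_4 above 10 N)), for 0.1 s.
At the end, for the whole second after the job is handed in: every buffer whose rubber still gives (unseen core joint negative, not told) lies within the walls of the carton, and every hardened one within the steel tray, each with its centre at most 35 mm above the floor of its container (not stacked or hung on the rim), released and at rest (((value of joint buffer_1_core above 0 rad and (x of buffer_1_mid in the frame of tray_floor between -0.085 and 0.085 m and y of buffer_1_mid in the frame of tray_floor between -0.045 and 0.045 m and z of buffer_1_mid in the frame of tray_floor between 0.005 and 0.035 m)) or (value of joint buffer_1_core below 0 rad and (x of buffer_1_mid in the frame of carton_floor between -0.085 and 0.085 m and y of buffer_1_mid in the frame of carton_floor between -0.045 and 0.045 m and z of buffer_1_mid in the frame of carton_floor between 0.005 and 0.035 m))) and ((value of joint buffer_2_core above 0 rad and (x of buffer_2_mid in the frame of tray_floor between -0.085 and 0.085 m and y of buffer_2_mid in the frame of tray_floor between -0.045 and 0.045 m and z of buffer_2_mid in the frame of tray_floor between 0.005 and 0.035 m)) or (value of joint buffer_2_core below 0 rad and (x of buffer_2_mid in the frame of carton_floor between -0.085 and 0.085 m and y of buffer_2_mid in the frame of carton_floor between -0.045 and 0.045 m and z of buffer_2_mid in the frame of carton_floor between 0.005 and 0.035 m))) and ((value of joint buffer_3_core above 0 rad and (x of buffer_3_mid in the frame of tray_floor between -0.085 and 0.085 m and y of buffer_3_mid in the frame of tray_floor between -0.045 and 0.045 m and z of buffer_3_mid in the frame of tray_floor between 0.005 and 0.035 m)) or (value of joint buffer_3_core below 0 rad and (x of buffer_3_mid in the frame of carton_floor between -0.085 and 0.085 m and y of buffer_3_mid in the frame of carton_floor between -0.045 and 0.045 m and z of buffer_3_mid in the frame of carton_floor between 0.005 and 0.035 m))) and ((value of joint buffer_4_core above 0 rad and (x of buffer_4_mid in the frame of tray_floor between -0.085 and 0.085 m and y of buffer_4_mid in the frame of tray_floor between -0.045 and 0.045 m and z of buffer_4_mid in the frame of tray_floor between 0.005 and 0.035 m)) or (value of joint buffer_4_core below 0 rad and (x of buffer_4_mid in the frame of carton_floor between -0.085 and 0.085 m and y of buffer_4_mid in the frame of carton_floor between -0.045 and 0.045 m and z of buffer_4_mid in the frame of carton_floor between 0.005 and 0.035 m))) and linear speed of each of buffer_1, buffer_2, buffer_3, buffer_4 below 0.02 m/s); the robot touches nothing.
It fails at once if a buffer is squeezed with more than 25 N of grip (the two fingers' forces add up to over 50 N) (contact force between the fingers and buffer_1 above 50 N or contact force between the fingers and buffer_2 above 50 N or contact force between the fingers and buffer_3 above 50 N or contact force between the fingers and buffer_4 above 50 N).
It fails at once if a bystander is shifted by more than 25 mm (distance of any of spanner, bolt, blank_flange, centring_ring, vial, screwdriver, timer from where it was at the start of the episode above 0.025 m).
It also fails if it takes over 72 s, if anything falls off the work surface, if the arm or the gripper's body presses on something with over 40 N, if the wrist force passes 120 N, or if a joint passes its speed limit or range.

### The arm

A 7-joint arm with a two-finger parallel gripper is mounted at the origin on the work surface. World frame = base frame: x ahead of the robot, y to its left, z up, the work surface at z = 0. Lengths are in m, angles in rad, forces in N, time in s.
With the tool pointing down it reaches from about 0.4 to 0.875 m from the base axis. Payload 6.5 kg.
Tool frame: the origin (TCP) lies at the very end of the fingers, on their centre line; the grasp point (between the pads) lies 19 mm behind it; z points along the fingers, y is the line along which they close (so a half turn about z gives the same grasp; the last joint's range is limited). The gripper opens to 88 mm and grips with 3 to 60 N. Pads are 18 mm wide; open, the fingers measure 123 mm over their backs; the gripper's body (75 mm by 187 mm) begins 45 mm behind the grasp point.
Start: joints at [1.162, 0.536, -0.004, 1.538, 0.003, 1.067, -0.071], TCP at [0.218, -0.612, 0.239] pointing down, gripper open.
Joint ranges: [-2.7, 2.7], [-0.37, 2.16], [-1.27, 1.26], [0.24, 2.4], [-1.31, 4.45], [0.19, 1.91], [-2.76, 2.76]. Speed limits (rad/s): [2.39, 2.39, 3.14, 3.14, 3.14, 3.14, 3.14].

### API

Orientations are given as a 3x3 rotation matrix whose columns are the frame's x, y, z axes.
In Python, from plant import env gives the robot as it stands. The module is installed in compiled form; this text tells all that it offers.
- The arm moves only by the tool step_arm, never from a script. Its argument "rows" is one flat list of numbers, 5 for each row, row after row: the opening, from 0 (shut) to 1 (fully open), then the shift along the tool's x, y, z as a fraction of full scale, then the turn about the tool's z as a fraction of full scale. In form: [gripper, tx, ty, tz, spin, gripper, tx, ty, tz, spin, ...]. A call has 1 to 5 rows; each row is the pose to reach, as a shift and turn from the pose commanded when the call began, along the tool's axes at that moment, turning the shorter way round; what a row does not reach only later rows make up. Full scale, the value 1, is 120 mm for a shift and pi rad for a turn. A row lasts 1/12 s, in which the tool goes at most 41.7 mm and 7.16 degrees, less where a joint would pass 70% of its speed; a pose out of reach is approached as far as the arm can. A call with a number of a shift or a turn outside -1 to 1 is refused whole. A call with a gripper value outside its range is refused whole. The fingers move at their own pace and stop on an object; "newtons" is the grip in N (left out, the last holds). Time passes only in rows, so rows that repeat a pose let the fingers close. It gives the time, the measured TCP pose, the force, the opening and the grip force at its end, in the units of the state.
- env.get_state(): the state, without advancing time (a new reading comes with each control period).
- env.snapshot(name): name is "side" or "top" or "wrist"; returns a dict with "color" (400x640x3 uint8, blue, green, red), "depth" (400x640 float32, m along the optical axis (not along the pixel's ray), 0 where there is no reading), "fx", "fy", "cx", "cy" (pixels), "world_to_cam" (4x4, takes a point from world to camera coordinates); the wrist camera has in their place "hand_eye" (4x4, takes a point from camera to tool coordinates, whose origin is the TCP and whose axes are the flange's). Camera axes: x right, y up, looking along -z (the intrinsics and any distortion apply to the point x, -y, -z); pixel columns grow to the right and rows downward; lengths in m; the calibration is good to about 2 mm. A picture is of the moment at which its call begins: read the wrist's pose just before it.
- env.job_done(): hands the job in; it is judged then, once.
The state is a dict: "time_s": time; "joints": joint angles; "dq": joint speeds; "effort": joint torques, N m; "eef_pos": TCP position; "eef_rot": TCP orientation; "wrist_force": force on the tool from outside, world axes, zero at the start; "ft_torque": the same for the moment, N m; "finger_gap": finger opening in m; "grasp_force": force on a finger pad.
Only numpy, scipy, OpenCV 4.12 (cv2) and the standard library are available. Lean on these libraries where they do the work, as an engineer would, in place of code of your own. Each camera call takes 0.05 s, during which the arm holds its last target. There are 200 camera calls.

## Working session

There is one attempt and no reset: what is moved stays moved. The work goes in short steps, Python scripts to look and compute and a tool call to move; the robot and the scene stay as the last step left them, time stands still between calls to the robot, and variables do not carry over. Pictures are saved under pics/ and viewed, at most 10 in all, crops included, and the job is handed in when it is done.

Besides the shell and the picture viewer there is one more tool, called after "Call:" as name(argument=value, ...), one argument or row to a line, values as JSON. step_arm: Moves the arm, as the interface text tells. Shift numbers are shares of 120 mm and turn numbers shares of pi rad, none past 1 either way. Its arguments: {"type":"object","properties":{"rows":{"type":"array"},"newtons":{"type":"number"}},"required":["rows"]}

```bash
mkdir -p pics; python3 - <<'E'
from plant import env
import cv2,numpy as np
s=env.get_state();print({k:np.round(v,3).tolist() for k,v in s.items()})
for n in("top","side"):
    p=env.snapshot(n);cv2.imwrite(f"pics/{n}0.png",p["color"]);np.savez(f"{n}0.npz",**p)
    print(n,p["fx"],p["fy"],p["cx"],p["cy"],np.round(p["world_to_cam"],3).tolist(),[k for k in p], (p["depth"]>0).mean())
E
```

```text
{'time_s': 0.0, 'joints': [1.162, 0.537, -0.004, 1.539, 0.003, 1.067, -0.071], 'dq': [0.0, -0.0, -0.0, 0.0, -0.001, -0.0, 0.002], 'effort': [-0.0, -57.097, 0.991, -25.16, -0.056, 0.018, 0.0], 'eef_pos': [0.218, -0.612, 0.238], 'eef_rot': [[0.942, 0.336, -0.001], [0.336, -0.942, 0.002], [-0.0, -0.002, -1.0]], 'wrist_force': [-1.061, 0.546, -0.308], 'ft_torque': [-0.003, -0.046, -0.027], 'grasp_force': 0.0, 'finger_gap': 0.088}
top 482.5363472442684 482.5363472442684 320.7182383629373 197.1391400300587 [[0.011, -1.0, 0.019, -0.017], [0.987, 0.014, 0.16, -0.567], [-0.16, 0.017, 0.987, -0.992], [0.0, 0.0, 0.0, 1.0]] ['color', 'depth', 'fx', 'fy', 'cx', 'cy', 'world_to_cam'] 0.99584765625
side 369.23936786508926 369.23936786508926 325.45906696290433 199.6513831649975 [[-0.735, -0.678, -0.021, 0.389], [0.377, -0.434, 0.818, -0.263], [-0.564, 0.593, 0.575, -0.494], [0.0, 0.0, 0.0, 1.0]] ['color', 'depth', 'fx', 'fy', 'cx', 'cy', 'world_to_cam'] 0.9960234375
```

View pics/top0.png

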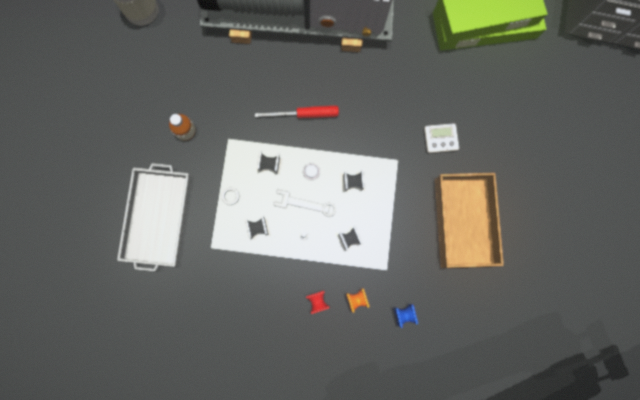

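View pics/side0.png

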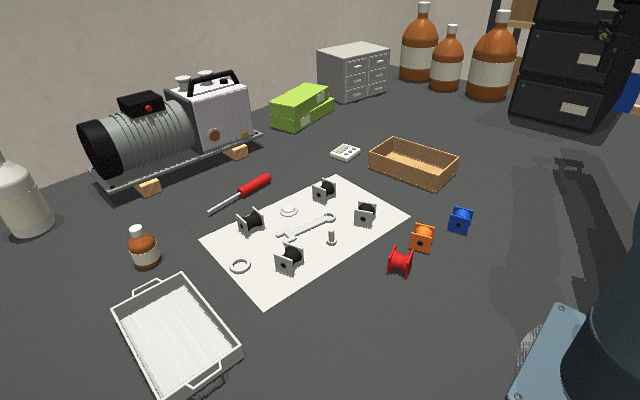

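The top view shows the four black buffers at (268,163), (353,181), (258,227) and (349,238), the tray at (155,217) and the carton at (470,220). The side view agrees. The red, orange and blue look-alikes sit off the board, nearer the robot.

```bash
cat > h.py <<'E'
import numpy as np,cv2
def cloud(p,T=None):
    """world points HxWx3 from snapshot (T: cam->world)"""
    if T is None: T=np.linalg.inv(p["world_to_cam"])
    d=p["depth"];v,u=np.mgrid[:d.shape[0],:d.shape[1]]
    c=np.stack([(u-p["cx"])/p["fx"]*d,-(v-p["cy"])/p["fy"]*d,-d],-1)
    return c@T[:3,:3].T+T[:3,3]
def rect(xy):
    (c,s,a)=cv2.minAreaRect((xy*1000).astype(np.float32))
    a=(a+45)%90-45   # angle of the square's axes from world axes, deg
    return np.round(c,1),np.round(s,1),round(a,1)
E
python3 - <<'E'
from h import *
p=dict(np.load("top0.npz"));W=cloud(p)
def at(u,v,r,lo,hi):
    w=W[v-r:v+r+1,u-r:u+r+1].reshape(-1,3);return w[(w[:,2]>lo)&(w[:,2]<hi)]
print("board z",np.median(at(305,240-20,4,-1,1)[:,2]),"bench z",np.median(at(205,300,6,-1,1)[:,2]))
for u,v in [(268,163),(353,181),(258,227),(349,238)]:
    w=at(u,v,18,.018,.06);print("buf",(u,v),len(w),rect(w[:,:2]),"zmax",np.percentile(w[:,2],95).round(4))
for n,u,v,z in [("tray",155,217,.018),("carton",470,220,.035)]:
    w=at(u,v,58,z,.07);print(n,rect(w[:,:2]),np.percentile(w[:,2],95).round(4),"floor",np.median(at(u,v,5,-1,1),0).round(4))
for n,u,v,r,z in [("bolt",304,237,9,.010),("flange",311,171,10,.008),("ring",232,196,12,.006),("spanner",305,204,36,.006),("red",318,302,14,.01),("orange",358,300,14,.01),("blue",405,316,14,.01),("vial",181,127,18,.01)]:
    w=at(u,v,r,z,.2)
    if len(w): print(n,rect(w[:,:2]),w[:,2].max().round(3))
E
```

```text
board z 0.0017237056128664996 bench z -0.0013998850511338645
buf (268, 163) 314 (array([645.5, 106.9]), array([43.3, 39.5]), -6.8) zmax 0.0432
buf (353, 181) 295 (array([607.7, -81.7]), array([39.6, 41.7]), 5.0) zmax 0.0431
buf (258, 227) 298 (array([501.9, 128.3]), array([39.7, 39.2]), 14.0) zmax 0.0438
buf (349, 238) 281 (array([479.9, -73.8]), array([39.1, 37.5]), 23.7) zmax 0.0438
tray (array([522.6, 351.5]), array([124.3, 230.2]), -5.4) 0.0337 floor [0.5243 0.3559 0.0016]
carton (array([ 523.1, -331.5]), array([200.5, 122.5]), 2.4) 0.0511 floor [ 0.5268 -0.345   0.0028]
bolt (array([487.6,  26.5]), array([17.7, 15.4]), 0.8) 0.039
flange (array([632.1,  13.2]), array([33.9, 32.9]), -12.7) 0.017
ring (array([571.2, 185.2]), array([51.5, 41.7]), -23.0) 0.015
spanner (array([555.5,  24.8]), array([166.6, 152. ]), 3.3) 0.044
red (array([345.6,  -5. ]), array([37.2, 39.7]), 18.3) 0.046
orange (array([349.8, -89.5]), array([38.9, 37.5]), 18.9) 0.045
blue (array([ 318.6, -191.6]), array([40.3, 37.8]), 13.0) 0.045
vial (array([720.5, 298.9]), array([43.6, 47.9]), 36.7) 0.088
```

Call:
step_arm(
  rows=[0.8,1,-0.98,0,0.109,0.8,1,-0.98,0,0.109,0.8,1,-0.98,0,0.109,0.8,1,-0.98,0,0.109,0.8,1,-0.98,0,0.109],
  newtons=4,
)

```text
time_s: 0.52
eef_pos: [0.2967, -0.4532, 0.2382]
eef_rot: [[1.0, 0.01, 0.001], [0.01, -1.0, 0.005], [0.001, -0.005, -1.0]]
wrist_force: [0.2, 1.1, -1.6]
finger_gap: 0.0706
grasp_force: 0.0
```

Call:
step_arm(
  rows=[0.8,0.49,-1,0,0,0.8,0.49,-1,0,0,0.8,0.49,-1,0,0,0.8,0.49,-1,0,0],
)

```text
time_s: 0.85
eef_pos: [0.3538, -0.3347, 0.2385]
eef_rot: [[1.0, 0.009, 0.001], [0.009, -1.0, 0.003], [0.001, -0.003, -1.0]]
wrist_force: [0.2, 0.1, -1.0]
finger_gap: 0.0703
grasp_force: 0.0
```

Call:
step_arm(
  rows=[0.8,0.5,-1,0,0,0.8,0.5,-1,0,0,0.8,0.5,-1,0,0,0.8,0.5,-1,0,0],
)

```text
time_s: 1.18
eef_pos: [0.4134, -0.2151, 0.2388]
eef_rot: [[1.0, 0.009, 0.001], [0.009, -1.0, 0.002], [0.001, -0.002, -1.0]]
wrist_force: [-0.3, 0.5, -0.8]
finger_gap: 0.0706
grasp_force: 0.0
```

Call:
step_arm(
  rows=[0.8,0.58,-1,0,-0.13,0.8,0.58,-1,0,-0.13,0.8,0.58,-1,0,-0.13,0.8,0.58,-1,0,-0.13,0.8,0.58,-1,0,-0.13],
)

```text
time_s: 1.6
eef_pos: [0.482, -0.0974, 0.2386]
eef_rot: [[0.914, 0.405, 0.001], [0.405, -0.914, 0.002], [0.001, -0.001, -1.0]]
wrist_force: [-0.4, -0.7, 0.9]
finger_gap: 0.0706
grasp_force: 0.0
```

```bash
cat >> h.py <<'E'
def go(x,y,z,yaw,s=None):
    """shift/turn numbers (tool axes) from the measured pose to world x,y,z (mm), yaw (deg)"""
    if s is None:
        from plant import env; s=env.get_state()
    R=np.array(s["eef_rot"]);d=R.T@(np.array([x,y,z])/1000-s["eef_pos"])/.12
    psi=np.degrees(np.arctan2(R[1,0],R[0,0]))
    print("t",np.round(s["time_s"],2),"pos",np.round(s["eef_pos"],4),"yaw",round(psi,1),"->",np.round(d,3),"spin",round(-((yaw-psi+180)%360-180)/180,4))
E
python3 - <<'E'
from h import *
from plant import env
s=env.get_state();p=env.snapshot("wrist");cv2.imwrite("pics/w1.png",p["color"])
T=np.eye(4);T[:3,:3]=s["eef_rot"];T[:3,3]=s["eef_pos"]
W=cloud(p,T@p["hand_eye"]).reshape(-1,3);ok=p["depth"].ravel()>0
for n,c in dict(b1=(645.5,106.9),b2=(607.7,-81.7),b3=(501.9,128.3),b4=(479.9,-73.8)).items():
    w=W[ok&(np.hypot(*(W[:,:2]-np.array(c)/1000).T)<.04)&(W[:,2]>.018)&(W[:,2]<.06)]
    if len(w)>50: print(n,len(w),rect(w[:,:2]),np.percentile(w[:,2],95).round(4))
go(480,-74,30,23.7,s)
E
```

```text
b2 1822 (array([609.4, -81.5]), array([40.1, 41.3]), 5.0) 0.0446
b3 2430 (array([503.3, 128.2]), array([40.1, 40.7]), 14.3) 0.0447
b4 1279 (array([481.3, -73.8]), array([40. , 37.1]), 23.7) 0.0447
t 1.6 pos [ 0.482  -0.0974  0.2386] yaw 23.9 -> [ 0.061 -0.183  1.739] spin 0.001
```

View pics/w1.png

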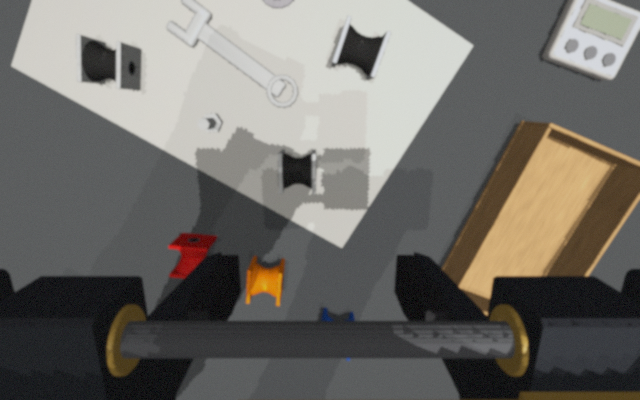

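The wrist view shows buffer 4 at (298,170), with its plates left and right along the finger line. Its measured position agrees with the top view to about 1.5 mm.

Call:
step_arm(
  rows=[0.8,0.055,-0.18,1,0,0.8,0.055,-0.18,1,0,0.8,0.055,-0.18,1,0,0.8,0.055,-0.18,1,0],
  newtons=4,
)

```text
time_s: 1.98
eef_pos: [0.4718, -0.0792, 0.1129]
eef_rot: [[0.918, 0.396, -0.012], [0.396, -0.918, 0.001], [-0.011, -0.006, -1.0]]
wrist_force: [-2.5, 0.2, -0.4]
finger_gap: 0.0707
grasp_force: 0.0
```

Call:
step_arm(
  rows=[0.8,0,0,0.3,0,0.8,0,0,0.6,0,0.8,0,0,0.8,0,0.8,0,0,0.9,0,0.8,0,0,0.9,0],
)

```text
time_s: 2.4
eef_pos: [0.4768, -0.0802, 0.01]
eef_rot: [[0.918, 0.396, -0.003], [0.396, -0.918, -0.001], [-0.003, -0.0, -1.0]]
wrist_force: [0.2, -0.8, 1.6]
finger_gap: 0.0704
grasp_force: 0.0
```

Call:
step_arm(
  rows=[0,0,0,0,0,0,0,0,0,0,0,0,0,0,0,0,0,0,0,0,0,0,0,0,0],
  newtons=4,
)

```text
time_s: 2.82
eef_pos: [0.4784, -0.0787, 0.0117]
eef_rot: [[0.918, 0.397, 0.002], [0.397, -0.918, -0.0], [0.001, 0.001, -1.0]]
wrist_force: [0.8, 1.4, -0.1]
finger_gap: 0.0396
grasp_force: 0.4
```

Call:
step_arm(
  rows=[0,0,0,0,0,0,0,0,0,0,0,0,0,0,0,0,0,0,0,0,0,0,0,0,0],
  newtons=4,
)

```text
time_s: 3.23
eef_pos: [0.4782, -0.0786, 0.0111]
eef_rot: [[0.918, 0.398, 0.001], [0.398, -0.918, -0.0], [0.001, 0.0, -1.0]]
wrist_force: [-0.3, -0.1, 6.5]
finger_gap: 0.0358
grasp_force: 4.0
```

Call:
step_arm(
  rows=[0,0,0,0,0,0,0,0,0,0,0,0,0,0,0],
  newtons=4,
)

```text
time_s: 3.48
eef_pos: [0.4782, -0.0786, 0.0111]
eef_rot: [[0.918, 0.398, 0.001], [0.398, -0.918, -0.0], [0.001, 0.0, -1.0]]
wrist_force: [0.0, 0.6, 5.3]
finger_gap: 0.0358
grasp_force: 4.0
```

Call:
step_arm(
  rows=[0,0,0,0,0,0,0,0,0,0,0,0,0,0,0,0,0,0,0,0,0,0,0,0,0],
  newtons=14,
)

```text
time_s: 3.9
eef_pos: [0.4783, -0.0786, 0.0112]
eef_rot: [[0.918, 0.398, 0.001], [0.398, -0.918, -0.0], [0.001, 0.001, -1.0]]
wrist_force: [-0.1, 0.6, 4.6]
finger_gap: 0.0298
grasp_force: 14.0
```

```bash
python3 - <<'E'
from h import *
a=np.radians(-5.4);b=np.radians(2.4)
for n,c,a in [("tray",(522.6,351.5),a),("carton",(523.1,-331.5),b)]:
    for u in(-66,-22,22,66): print(n,u,np.round([c[0]+u*np.cos(a),c[1]+u*np.sin(a)],1))
go(480,-74,150,0)
E
```

```text
tray -66 [456.9 357.7]
tray -22 [500.7 353.6]
tray 22 [544.5 349.4]
tray 66 [588.3 345.3]
carton -66 [ 457.2 -334.3]
carton -22 [ 501.1 -332.4]
carton 22 [ 545.1 -330.6]
carton 66 [ 589.  -328.7]
t 3.9 pos [ 0.4783 -0.0786  0.0112] yaw 23.4 -> [ 0.029 -0.029 -1.157] spin 0.1301
```

Buffer 4 shortens 6 mm between 4 and 14 N, so it still gives and goes in the carton.

Call:
step_arm(
  rows=[0,0,0,-0.2,0.02,0,0,0,-0.5,0.06,0,0,0,-0.85,0.1,0,0,0,-0.85,0.115,0,0,0,-0.85,0.115],
  newtons=14,
)

```text
time_s: 4.32
eef_pos: [0.4792, -0.0788, 0.1147]
eef_rot: [[0.999, 0.046, 0.004], [0.046, -0.999, -0.001], [0.004, 0.001, -1.0]]
wrist_force: [-0.5, -0.2, -1.8]
finger_gap: 0.029
grasp_force: 14.0
```

Call:
step_arm(
  rows=[0,-0.05,0.3,0,0,0,-0.1,0.6,0,0,0,-0.16,0.95,0,0,0,-0.16,1,0,0],
)

```text
time_s: 4.65
eef_pos: [0.4609, -0.2069, 0.1113]
eef_rot: [[0.999, 0.041, -0.004], [0.041, -0.999, -0.003], [-0.004, 0.003, -1.0]]
wrist_force: [-0.3, -0.8, -1.2]
finger_gap: 0.0283
grasp_force: 14.0
```

Call:
step_arm(
  rows=[0,-0.05,0.3,0,0,0,-0.1,0.6,0,0,0,-0.16,0.9,0,0,0,-0.16,1,0,0,0,-0.16,1,0,0],
)

```text
time_s: 5.07
eef_pos: [0.4485, -0.3241, 0.1112]
eef_rot: [[0.999, 0.043, -0.003], [0.043, -0.999, -0.001], [-0.003, 0.001, -1.0]]
wrist_force: [0.3, -0.7, -0.4]
finger_gap: 0.0288
grasp_force: 14.0
```

Call:
step_arm(
  rows=[0,0,0.1,0,0,0,0,0.1,0,0,0,0,0.1,0,0],
)

```text
time_s: 5.32
eef_pos: [0.4514, -0.3312, 0.1121]
eef_rot: [[0.999, 0.049, -0.001], [0.049, -0.999, 0.001], [-0.001, -0.001, -1.0]]
wrist_force: [0.2, 0.0, -1.8]
finger_gap: 0.0289
grasp_force: 14.0
```

```bash
python3 -c "
from h import *
go(451,-334.5,13,2.4)"
```

```text
t 5.32 pos [ 0.4514 -0.3312  0.1121] yaw 2.8 -> [-0.004  0.028  0.826] spin 0.0022
```

Call:
step_arm(
  rows=[0,0,0.02,0.3,0,0,0,0.02,0.6,0,0,0,0.02,0.75,0,0,0,0.02,0.82,0,0,0,0.02,0.82,0],
)

```text
time_s: 5.73
eef_pos: [0.451, -0.3323, 0.0128]
eef_rot: [[0.999, 0.05, -0.003], [0.05, -0.999, 0.002], [-0.002, -0.003, -1.0]]
wrist_force: [-0.2, 0.5, -1.1]
finger_gap: 0.0291
grasp_force: 14.0
```

Call:
step_arm(
  rows=[0.65,0,0,0,0,0.65,0,0,0,0,0.65,0,0,0,0,0.65,0,0,0,0],
)

```text
time_s: 6.07
eef_pos: [0.4523, -0.335, 0.0155]
eef_rot: [[0.999, 0.048, 0.002], [0.048, -0.999, -0.001], [0.002, 0.001, -1.0]]
wrist_force: [0.4, 0.0, 0.4]
finger_gap: 0.0532
grasp_force: 0.0
```

Call:
step_arm(
  rows=[0.65,0,0,-0.3,0,0.65,0,0,-0.6,0,0.65,0,0,-0.9,0,0.65,0,0,-0.9,0],
  newtons=4,
)

```text
time_s: 6.4
eef_pos: [0.4554, -0.3373, 0.1295]
eef_rot: [[0.999, 0.047, 0.01], [0.047, -0.999, -0.007], [0.01, 0.007, -1.0]]
wrist_force: [0.9, 0.0, 0.3]
finger_gap: 0.0573
grasp_force: 0.0
```

Call:
step_arm(
  rows=[0.8,0.2,-0.3,0,-0.01,0.8,0.45,-0.6,0,-0.01,0.8,0.71,-0.95,0,-0.01,0.8,0.71,-1,0,-0.01],
)

```text
time_s: 6.73
eef_pos: [0.5346, -0.2057, 0.1234]
eef_rot: [[0.997, 0.083, 0.004], [0.083, -0.997, 0.002], [0.004, -0.001, -1.0]]
wrist_force: [-0.5, 1.8, 0.5]
finger_gap: 0.0705
grasp_force: 0.0
```

Call:
step_arm(
  rows=[0.8,0.2,-0.3,0,0,0.8,0.45,-0.6,0,0,0.8,0.71,-0.95,0,0,0.8,0.71,-1,0,0,0.8,0.71,-1,0,0],
)

```text
time_s: 7.15
eef_pos: [0.6092, -0.0762, 0.123]
eef_rot: [[0.996, 0.088, 0.003], [0.088, -0.996, 0.004], [0.004, -0.004, -1.0]]
wrist_force: [-1.0, 0.9, 0.6]
finger_gap: 0.0704
grasp_force: 0.0
```

Call:
step_arm(
  rows=[0.8,0,0,0,0,0.8,0,0,0,0,0.8,0,0,0,0],
)

```text
time_s: 7.4
eef_pos: [0.6056, -0.0866, 0.1224]
eef_rot: [[0.997, 0.076, -0.0], [0.076, -0.997, -0.001], [-0.0, 0.001, -1.0]]
wrist_force: [-0.1, -0.0, 0.0]
finger_gap: 0.0706
grasp_force: 0.0
```

```bash
python3 -c "
from h import *
go(609,-81.5,10,5)"
```

```text
t 7.4 pos [ 0.6056 -0.0866  0.1224] yaw 4.4 -> [ 0.032 -0.042  0.937] spin -0.0035
```

Call:
step_arm(
  rows=[0.8,0.03,-0.04,0.3,0,0.8,0.03,-0.04,0.6,0,0.8,0.03,-0.04,0.8,0,0.8,0.03,-0.04,0.93,0,0.8,0.03,-0.04,0.93,0],
  newtons=4,
)

```text
time_s: 7.82
eef_pos: [0.6061, -0.0809, 0.0073]
eef_rot: [[0.997, 0.077, -0.006], [0.077, -0.997, -0.0], [-0.006, -0.0, -1.0]]
wrist_force: [-0.7, 0.3, 0.3]
finger_gap: 0.0709
grasp_force: 0.0
```

Call:
step_arm(
  rows=[0,0,0,0,0,0,0,0,0,0,0,0,0,0,0,0,0,0,0,0,0,0,0,0,0],
)

```text
time_s: 8.23
eef_pos: [0.6104, -0.0797, 0.0119]
eef_rot: [[0.997, 0.079, 0.002], [0.079, -0.997, -0.001], [0.002, 0.001, -1.0]]
wrist_force: [-0.0, -0.6, 5.0]
finger_gap: 0.0401
grasp_force: 4.0
```

Call:
step_arm(
  rows=[0,0,0,0,0,0,0,0,0,0,0,0,0,0,0,0,0,0,0,0,0,0,0,0,0],
)

```text
time_s: 8.65
eef_pos: [0.6104, -0.0797, 0.0118]
eef_rot: [[0.997, 0.079, 0.002], [0.079, -0.997, -0.001], [0.002, 0.001, -1.0]]
wrist_force: [-0.7, -2.1, 6.3]
finger_gap: 0.0402
grasp_force: 4.0
```

Call:
step_arm(
  rows=[0,0,0,0,0,0,0,0,0,0,0,0,0,0,0,0,0,0,0,0,0,0,0,0,0],
  newtons=14,
)

```text
time_s: 9.07
eef_pos: [0.6104, -0.0797, 0.0118]
eef_rot: [[0.997, 0.079, 0.002], [0.079, -0.997, -0.001], [0.002, 0.001, -1.0]]
wrist_force: [-1.0, -1.4, 5.5]
finger_gap: 0.0399
grasp_force: 14.0
```

Buffer 2 shortens only 0.3 mm, so it is hard and goes in the tray.

Call:
step_arm(
  rows=[0,0,0,-0.2,0.02,0,0,0,-0.5,0.055,0,0,0,-0.85,0.055,0,0,0,-0.85,0.055],
  newtons=14,
)

```text
time_s: 9.4
eef_pos: [0.6144, -0.0794, 0.1202]
eef_rot: [[0.996, -0.094, 0.012], [-0.094, -0.996, -0.001], [0.012, -0.0, -1.0]]
wrist_force: [1.9, 0.3, -0.5]
finger_gap: 0.0398
grasp_force: 14.0
```

Call:
step_arm(
  rows=[0,-0.03,-0.25,0,0,0,-0.07,-0.5,0,0,0,-0.12,-0.8,0,0,0,-0.15,-1,0,0],
)

```text
time_s: 9.73
eef_pos: [0.6021, 0.0461, 0.1127]
eef_rot: [[0.996, -0.091, -0.0], [-0.091, -0.996, 0.002], [-0.0, -0.002, -1.0]]
wrist_force: [-0.3, 0.4, -1.2]
finger_gap: 0.0397
grasp_force: 14.0
```

Call:
step_arm(
  rows=[0,-0.05,-0.3,0,0,0,-0.1,-0.6,0,0,0,-0.13,-0.9,0,0,0,-0.15,-1,0,0],
)

```text
time_s: 10.07
eef_pos: [0.5949, 0.1712, 0.1128]
eef_rot: [[0.996, -0.086, -0.0], [-0.086, -0.996, 0.005], [-0.0, -0.005, -1.0]]
wrist_force: [-0.1, 1.7, -2.4]
finger_gap: 0.0401
grasp_force: 14.0
```

Call:
step_arm(
  rows=[0,-0.05,-0.3,0,0,0,-0.1,-0.6,0,0,0,-0.13,-0.9,0,0,0,-0.15,-1,0,0],
)

```text
time_s: 10.4
eef_pos: [0.5876, 0.292, 0.1128]
eef_rot: [[0.996, -0.087, -0.0], [-0.087, -0.996, 0.005], [-0.001, -0.005, -1.0]]
wrist_force: [-1.1, 1.1, -1.7]
finger_gap: 0.0399
grasp_force: 14.0
```

Call:
step_arm(
  rows=[0,-0.02,-0.2,0,0,0,-0.05,-0.4,0,0,0,-0.05,-0.5,0,0,0,-0.05,-0.5,0,0,0,-0.05,-0.5,0,0],
)

```text
time_s: 10.82
eef_pos: [0.5891, 0.3438, 0.1123]
eef_rot: [[0.996, -0.093, -0.0], [-0.093, -0.996, -0.001], [-0.0, 0.001, -1.0]]
wrist_force: [0.1, 0.2, -1.5]
finger_gap: 0.0396
grasp_force: 14.0
```

Call:
step_arm(
  rows=[0,0,0,0,0,0,0,0,0,0],
)

```text
time_s: 10.98
eef_pos: [0.5899, 0.3419, 0.1126]
eef_rot: [[0.995, -0.096, 0.0], [-0.096, -0.995, -0.002], [0.0, 0.002, -1.0]]
wrist_force: [0.9, 0.8, -0.8]
finger_gap: 0.0397
grasp_force: 14.0
```

```bash
python3 -c "
from h import *
go(590,345,13,-5.4)"
```

```text
t 10.98 pos [0.5899 0.3419 0.1126] yaw -5.5 -> [-0.002 -0.027  0.83 ] spin -0.0007
```

Call:
step_arm(
  rows=[0,0,-0.025,0.3,0,0,0,-0.025,0.6,0,0,0,-0.025,0.75,0,0,0,-0.025,0.83,0,0,0,-0.025,0.83,0],
)

```text
time_s: 11.4
eef_pos: [0.5891, 0.3452, 0.0115]
eef_rot: [[0.995, -0.095, -0.002], [-0.095, -0.995, -0.003], [-0.002, 0.003, -1.0]]
wrist_force: [0.2, -0.6, -1.1]
finger_gap: 0.04
grasp_force: 14.0
```

Call:
step_arm(
  rows=[0.65,0,0,0,0,0.65,0,0,0,0,0.65,0,0,0,0,0.65,0,0,0,0],
)

```text
time_s: 11.73
eef_pos: [0.5902, 0.3481, 0.0144]
eef_rot: [[0.996, -0.094, 0.002], [-0.094, -0.996, 0.001], [0.002, -0.001, -1.0]]
wrist_force: [0.7, -0.3, 0.0]
finger_gap: 0.0572
grasp_force: 0.0
```

Call:
step_arm(
  rows=[0.65,0,0,-0.3,0,0.65,0,0,-0.6,0,0.65,0,0,-0.9,0,0.65,0,0,-0.9,0],
  newtons=4,
)

```text
time_s: 12.07
eef_pos: [0.5939, 0.3505, 0.1299]
eef_rot: [[0.996, -0.094, 0.011], [-0.094, -0.996, 0.007], [0.011, -0.008, -1.0]]
wrist_force: [1.3, 0.7, 0.6]
finger_gap: 0.0574
grasp_force: 0.0
```

Call:
step_arm(
  rows=[0.8,0.1,0.3,0,0.007,0.8,0.2,0.6,0,0.007,0.8,0.33,0.9,0,0.007,0.8,0.33,0.96,0,0.007],
)

```text
time_s: 12.4
eef_pos: [0.6218, 0.2194, 0.1218]
eef_rot: [[0.992, -0.125, 0.003], [-0.125, -0.992, -0.006], [0.004, 0.005, -1.0]]
wrist_force: [1.2, -1.3, 0.5]
finger_gap: 0.0703
grasp_force: 0.0
```

Call:
step_arm(
  rows=[0.8,0.1,0.3,0,0,0.8,0.2,0.6,0,0,0.8,0.33,0.9,0,0,0.8,0.33,0.96,0,0,0.8,0.33,0.96,0,0],
)

```text
time_s: 12.82
eef_pos: [0.6451, 0.1048, 0.1215]
eef_rot: [[0.992, -0.122, 0.001], [-0.122, -0.992, -0.003], [0.002, 0.002, -1.0]]
wrist_force: [-0.3, 0.3, -0.7]
finger_gap: 0.0706
grasp_force: 0.0
```

Call:
step_arm(
  rows=[0.8,0,0,0,0,0.8,0,0,0,0,0.8,0,0,0,0],
)

```text
time_s: 13.07
eef_pos: [0.6436, 0.113, 0.1212]
eef_rot: [[0.994, -0.112, -0.0], [-0.112, -0.994, 0.001], [-0.0, -0.001, -1.0]]
wrist_force: [0.3, -0.0, -0.4]
finger_gap: 0.0701
grasp_force: 0.0
```

```bash
python3 -c "
from h import *
go(647,107,10,-6.8)"
```

```text
t 13.07 pos [0.6436 0.113  0.1212] yaw -6.5 -> [0.034 0.048 0.927] spin 0.0019
```

Call:
step_arm(
  rows=[0.8,0.034,0.048,0.3,0,0.8,0.034,0.048,0.6,0,0.8,0.034,0.048,0.8,0,0.8,0.034,0.048,0.92,0,0.8,0.034,0.048,0.92,0],
  newtons=4,
)

```text
time_s: 13.48
eef_pos: [0.6447, 0.1052, 0.0074]
eef_rot: [[0.994, -0.114, -0.006], [-0.114, -0.994, -0.0], [-0.006, 0.001, -1.0]]
wrist_force: [-0.6, 0.2, -0.3]
finger_gap: 0.0704
grasp_force: 0.0
```

Call:
step_arm(
  rows=[0,0,0,0,0,0,0,0,0,0,0,0,0,0,0,0,0,0,0,0,0,0,0,0,0],
)

```text
time_s: 13.9
eef_pos: [0.6485, 0.1044, 0.0122]
eef_rot: [[0.993, -0.116, 0.002], [-0.116, -0.993, 0.001], [0.002, -0.001, -1.0]]
wrist_force: [-0.9, 0.5, 4.6]
finger_gap: 0.0423
grasp_force: 4.0
```

Call:
step_arm(
  rows=[0,0,0,0,0,0,0,0,0,0,0,0,0,0,0,0,0,0,0,0,0,0,0,0,0],
)

```text
time_s: 14.32
eef_pos: [0.6486, 0.1044, 0.0121]
eef_rot: [[0.993, -0.116, 0.002], [-0.116, -0.993, 0.001], [0.002, -0.001, -1.0]]
wrist_force: [-0.4, 0.3, 6.1]
finger_gap: 0.0423
grasp_force: 4.0
```

Call:
step_arm(
  rows=[0,0,0,0,0,0,0,0,0,0,0,0,0,0,0,0,0,0,0,0,0,0,0,0,0],
  newtons=14,
)

```text
time_s: 14.73
eef_pos: [0.6485, 0.1044, 0.0121]
eef_rot: [[0.993, -0.116, 0.002], [-0.116, -0.993, 0.001], [0.002, -0.001, -1.0]]
wrist_force: [0.6, 1.0, 5.9]
finger_gap: 0.0419
grasp_force: 14.0
```

Buffer 1 shortens 0.4 mm, so it is hard and goes in the tray.

Call:
step_arm(
  rows=[0,0,0,-0.2,-0.007,0,0,0,-0.5,-0.007,0,0,0,-0.85,-0.007,0,0,0,-0.85,-0.007],
  newtons=14,
)

```text
time_s: 15.07
eef_pos: [0.6525, 0.1047, 0.1209]
eef_rot: [[0.995, -0.094, 0.012], [-0.094, -0.996, 0.002], [0.012, -0.004, -1.0]]
wrist_force: [1.2, 0.6, 0.1]
finger_gap: 0.0418
grasp_force: 14.0
```

Call:
step_arm(
  rows=[0,-0.2,-0.2,0,0,0,-0.45,-0.5,0,0,0,-0.7,-0.75,0,0,0,-0.9,-0.98,0,0],
)

```text
time_s: 15.4
eef_pos: [0.5501, 0.2311, 0.1128]
eef_rot: [[0.995, -0.095, 0.0], [-0.095, -0.995, -0.0], [0.0, 0.0, -1.0]]
wrist_force: [0.6, 0.6, -1.6]
finger_gap: 0.0417
grasp_force: 14.0
```

Call:
step_arm(
  rows=[0,-0.2,-0.2,0,0,0,-0.45,-0.5,0,0,0,-0.7,-0.75,0,0,0,-0.9,-0.98,0,0,0,-0.9,-0.98,0,0],
)

```text
time_s: 15.82
eef_pos: [0.4475, 0.3671, 0.113]
eef_rot: [[0.997, -0.081, -0.004], [-0.081, -0.997, 0.006], [-0.004, -0.005, -1.0]]
wrist_force: [-0.8, 1.3, -0.9]
finger_gap: 0.042
grasp_force: 14.0
```

Call:
step_arm(
  rows=[0,0,0,0,0,0,0,0,0,0,0,0,0,0,0],
)

```text
time_s: 16.07
eef_pos: [0.4562, 0.356, 0.1126]
eef_rot: [[0.995, -0.096, 0.001], [-0.096, -0.995, -0.001], [0.001, 0.001, -1.0]]
wrist_force: [-0.3, -1.0, -1.3]
finger_gap: 0.042
grasp_force: 14.0
```

```bash
python3 -c "
from h import *
go(456,358,13,-5.4)"
```

```text
t 16.07 pos [0.4562 0.356  0.1126] yaw -5.5 -> [-0.004 -0.018  0.83 ] spin -0.0006
```

Call:
step_arm(
  rows=[0,0,-0.015,0.3,0,0,0,-0.015,0.6,0,0,0,-0.015,0.75,0,0,0,-0.015,0.83,0,0,0,-0.015,0.83,0],
)

```text
time_s: 16.48
eef_pos: [0.4556, 0.3571, 0.0115]
eef_rot: [[0.995, -0.096, -0.002], [-0.096, -0.995, -0.003], [-0.001, 0.003, -1.0]]
wrist_force: [0.3, -1.0, -0.9]
finger_gap: 0.0419
grasp_force: 14.0
```

Call:
step_arm(
  rows=[0.68,0,0,0,0,0.68,0,0,0,0,0.68,0,0,0,0,0.68,0,0,0,0],
)

```text
time_s: 16.82
eef_pos: [0.4559, 0.36, 0.0142]
eef_rot: [[0.996, -0.094, 0.001], [-0.094, -0.996, 0.001], [0.001, -0.001, -1.0]]
wrist_force: [-0.2, 1.2, -0.1]
finger_gap: 0.06
grasp_force: 0.0
```

Call:
step_arm(
  rows=[0.68,0,0,-0.3,0,0.68,0,0,-0.6,0,0.68,0,0,-0.9,0,0.68,0,0,-0.9,0],
  newtons=4,
)

```text
time_s: 17.15
eef_pos: [0.4588, 0.3627, 0.1284]
eef_rot: [[0.996, -0.094, 0.009], [-0.094, -0.996, 0.008], [0.008, -0.009, -1.0]]
wrist_force: [1.1, 1.5, 0.9]
finger_gap: 0.0597
grasp_force: 0.0
```

Call:
step_arm(
  rows=[0.8,0.1,0.3,0,0,0.8,0.2,0.6,0,0,0.8,0.28,0.9,0,0,0.8,0.28,0.93,0,0],
)

```text
time_s: 17.48
eef_pos: [0.4802, 0.2369, 0.1214]
eef_rot: [[0.995, -0.103, 0.001], [-0.103, -0.995, -0.005], [0.002, 0.005, -1.0]]
wrist_force: [-0.6, -1.1, 0.1]
finger_gap: 0.07
grasp_force: 0.0
```

Call:
step_arm(
  rows=[0.8,0.1,0.3,0,-0.03,0.8,0.2,0.6,0,-0.06,0.8,0.28,0.9,0,-0.108,0.8,0.28,0.93,0,-0.108,0.8,0.28,0.93,0,-0.108],
)

```text
time_s: 17.9
eef_pos: [0.5018, 0.1276, 0.1214]
eef_rot: [[0.971, 0.238, 0.001], [0.238, -0.971, -0.001], [0.0, 0.001, -1.0]]
wrist_force: [0.1, 0.1, 0.6]
finger_gap: 0.0705
grasp_force: 0.0
```

Call:
step_arm(
  rows=[0.8,0,0,0,0,0.8,0,0,0,0,0.8,0,0,0,0],
)

```text
time_s: 18.15
eef_pos: [0.5008, 0.1331, 0.1213]
eef_rot: [[0.97, 0.245, 0.0], [0.245, -0.97, 0.001], [0.001, -0.001, -1.0]]
wrist_force: [0.8, 0.4, -0.0]
finger_gap: 0.0706
grasp_force: 0.0
```

```bash
python3 -c "
from h import *
go(503,128,10,14)"
```

```text
t 18.15 pos [0.5008 0.1331 0.1213] yaw 14.2 -> [0.006 0.046 0.927] spin 0.001
```

Call:
step_arm(
  rows=[0.8,0.006,0.046,0.3,0,0.8,0.006,0.046,0.6,0,0.8,0.006,0.046,0.8,0,0.8,0.006,0.046,0.92,0,0.8,0.006,0.046,0.92,0],
  newtons=4,
)

```text
time_s: 18.57
eef_pos: [0.5006, 0.1268, 0.0079]
eef_rot: [[0.969, 0.245, -0.005], [0.245, -0.97, -0.001], [-0.005, -0.0, -1.0]]
wrist_force: [-0.3, -0.6, 0.7]
finger_gap: 0.0707
grasp_force: 0.0
```

Call:
step_arm(
  rows=[0,0,0,0,0,0,0,0,0,0,0,0,0,0,0,0,0,0,0,0,0,0,0,0,0],
)

```text
time_s: 18.98
eef_pos: [0.5038, 0.1261, 0.0117]
eef_rot: [[0.97, 0.243, 0.002], [0.243, -0.97, 0.001], [0.002, -0.0, -1.0]]
wrist_force: [0.1, 0.9, 1.1]
finger_gap: 0.0392
grasp_force: 0.5
```

Call:
step_arm(
  rows=[0,0,0,0,0,0,0,0,0,0,0,0,0,0,0,0,0,0,0,0,0,0,0,0,0],
)

```text
time_s: 19.4
eef_pos: [0.5039, 0.1261, 0.0115]
eef_rot: [[0.97, 0.243, 0.002], [0.243, -0.97, 0.001], [0.002, -0.0, -1.0]]
wrist_force: [-0.4, 0.7, 5.3]
finger_gap: 0.0376
grasp_force: 4.0
```

Call:
step_arm(
  rows=[0,0,0,0,0,0,0,0,0,0,0,0,0,0,0,0,0,0,0,0,0,0,0,0,0],
  newtons=14,
)

```text
time_s: 19.82
eef_pos: [0.5039, 0.126, 0.0115]
eef_rot: [[0.97, 0.243, 0.002], [0.243, -0.97, 0.001], [0.002, -0.0, -1.0]]
wrist_force: [0.3, 0.5, 5.5]
finger_gap: 0.0319
grasp_force: 14.0
```

Buffer 3 shortens 5.7 mm, so it still gives and goes in the carton.

Call:
step_arm(
  rows=[0,0,0,-0.2,0.02,0,0,0,-0.5,0.05,0,0,0,-0.85,0.065,0,0,0,-0.85,0.065],
  newtons=14,
)

```text
time_s: 20.15
eef_pos: [0.5073, 0.127, 0.1191]
eef_rot: [[0.999, 0.038, 0.01], [0.038, -0.999, 0.003], [0.01, -0.003, -1.0]]
wrist_force: [1.3, 0.8, -1.1]
finger_gap: 0.0311
grasp_force: 14.0
```

Call:
step_arm(
  rows=[0,0.05,0.25,0,0,0,0.1,0.5,0,0,0,0.13,0.8,0,0,0,0.13,1,0,0],
)

```text
time_s: 20.48
eef_pos: [0.5241, 0.0029, 0.1126]
eef_rot: [[0.999, 0.039, 0.001], [0.039, -0.999, -0.002], [0.0, 0.002, -1.0]]
wrist_force: [0.9, -1.0, -2.6]
finger_gap: 0.0309
grasp_force: 14.0
```

Call:
step_arm(
  rows=[0,0.05,0.3,0,0,0,0.1,0.6,0,0,0,0.13,0.9,0,0,0,0.13,1,0,0],
)

```text
time_s: 20.82
eef_pos: [0.5441, -0.1198, 0.1125]
eef_rot: [[0.999, 0.035, 0.0], [0.035, -0.999, -0.004], [0.0, 0.004, -1.0]]
wrist_force: [0.7, -0.2, -1.0]
finger_gap: 0.0305
grasp_force: 14.0
```

Call:
step_arm(
  rows=[0,0.05,0.3,0,0,0,0.1,0.6,0,0,0,0.13,0.9,0,0,0,0.13,1,0,0],
)

```text
time_s: 21.15
eef_pos: [0.5642, -0.2389, 0.1125]
eef_rot: [[0.999, 0.035, 0.0], [0.035, -0.999, -0.004], [0.0, 0.004, -1.0]]
wrist_force: [-0.2, -0.6, -0.7]
finger_gap: 0.0311
grasp_force: 14.0
```

Call:
step_arm(
  rows=[0,0.05,0.3,0,0,0,0.1,0.6,0,0,0,0.13,0.75,0,0,0,0.13,0.8,0,0,0,0.13,0.8,0,0],
)

```text
time_s: 21.57
eef_pos: [0.5833, -0.3287, 0.1119]
eef_rot: [[0.999, 0.039, -0.001], [0.039, -0.999, -0.0], [-0.001, 0.0, -1.0]]
wrist_force: [-0.6, 0.1, -2.2]
finger_gap: 0.0313
grasp_force: 14.0
```

Call:
step_arm(
  rows=[0,0,0,0,0,0,0,0,0,0,0,0,0,0,0],
)

```text
time_s: 21.82
eef_pos: [0.5845, -0.3248, 0.1126]
eef_rot: [[0.999, 0.044, -0.0], [0.044, -0.999, 0.001], [-0.0, -0.001, -1.0]]
wrist_force: [1.4, 0.3, -2.2]
finger_gap: 0.0308
grasp_force: 14.0
```

```bash
python3 -c "
from h import *
go(585,-329,13.5,2.4)"
```

```text
t 21.82 pos [ 0.5845 -0.3248  0.1126] yaw 2.5 -> [0.003 0.036 0.826] spin 0.0006
```

Call:
step_arm(
  rows=[0,0,0.03,0.3,0,0,0,0.03,0.6,0,0,0,0.03,0.75,0,0,0,0.03,0.82,0,0,0,0.03,0.82,0],
)

```text
time_s: 22.23
eef_pos: [0.5838, -0.3288, 0.0129]
eef_rot: [[0.999, 0.043, -0.002], [0.043, -0.999, 0.002], [-0.002, -0.002, -1.0]]
wrist_force: [0.5, 0.0, -1.2]
finger_gap: 0.031
grasp_force: 14.0
```

Call:
step_arm(
  rows=[0.65,0,0,0,0,0.65,0,0,0,0,0.65,0,0,0,0,0.65,0,0,0,0,0.65,0,0,0,0],
)

```text
time_s: 22.65
eef_pos: [0.585, -0.3312, 0.0153]
eef_rot: [[0.999, 0.041, 0.001], [0.041, -0.999, -0.001], [0.001, 0.001, -1.0]]
wrist_force: [0.4, 0.5, -0.5]
finger_gap: 0.0573
grasp_force: 0.0
```

Call:
step_arm(
  rows=[0.65,0,0,-0.3,0,0.65,0,0,-0.6,0,0.65,0,0,-0.9,0,0.65,0,0,-1,0],
)

```text
time_s: 22.98
eef_pos: [0.5873, -0.3324, 0.1405]
eef_rot: [[0.999, 0.041, 0.008], [0.041, -0.999, -0.004], [0.008, 0.004, -1.0]]
wrist_force: [1.7, -0.2, 0.1]
finger_gap: 0.0572
grasp_force: 0.0
```

Call:
step_arm(
  rows=[0.65,-0.3,-0.3,-0.2,0,0.65,-0.6,-0.6,-0.4,0,0.65,-0.9,-0.9,-0.6,0,0.65,-1,-1,-0.6,0],
)

```text
time_s: 23.32
eef_pos: [0.4714, -0.2267, 0.2019]
eef_rot: [[0.999, 0.041, 0.002], [0.041, -0.999, -0.001], [0.002, 0.001, -1.0]]
wrist_force: [0.1, 0.3, 0.6]
finger_gap: 0.057
grasp_force: 0.0
```

Call:
step_arm(
  rows=[0.65,0,0,0,0,0.65,0,0,0,0,0.65,0,0,0,0],
)

```text
time_s: 23.57
eef_pos: [0.4728, -0.228, 0.2011]
eef_rot: [[0.999, 0.041, 0.001], [0.041, -0.999, -0.001], [0.001, 0.001, -1.0]]
wrist_force: [-0.3, -0.6, -0.1]
finger_gap: 0.0572
grasp_force: 0.0
```

```bash
python3 - <<'E'
from h import *
from plant import env
p=env.snapshot("top");cv2.imwrite("pics/top1.png",p["color"]);W=cloud(p).reshape(-1,3)
for n,c,a in [("tray",(522.6,351.5),-5.4),("carton",(523.1,-331.5),2.4)]:
    a=np.radians(a);d=W[:,:2]*1000-c
    x=d[:,0]*np.cos(a)+d[:,1]*np.sin(a);y=-d[:,0]*np.sin(a)+d[:,1]*np.cos(a)
    for s in(-1,1):
        m=(abs(x)<94)&(x*s>0)&(abs(y)<50)&(W[:,2]>.018)&(W[:,2]<.1)
        print(n,s,m.sum(),rect(np.stack([x[m],y[m]],1)/1000),"z95",np.percentile(W[m,2],95).round(4))
E
```

```text
tray -1 386 (array([-69.1,   0.2]), array([38.6, 44.7]), 0.1) z95 0.0427
tray 1 356 (array([64.3,  0.9]), array([43.3, 39.8]), -0.2) z95 0.0427
carton -1 42 (array([-80.8,  18.9]), array([15.2, 10. ]), 37.4) z95 0.0441
carton 1 236 (array([60.9, -1. ]), array([39.5, 40.9]), 0.5) z95 0.0442
```

View pics/top1.png

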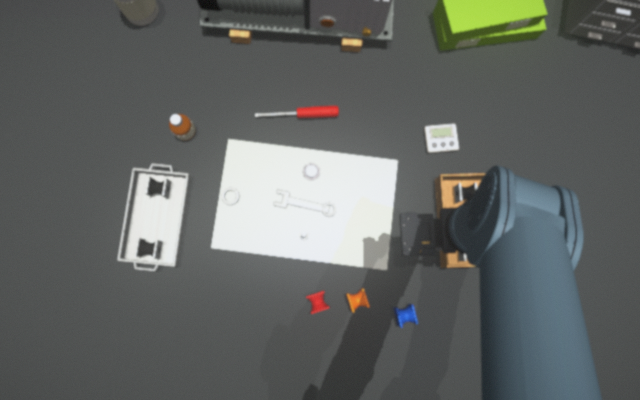

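The top view shows both tray buffers lying flat at (158,186) and (148,247), and the bystanders unmoved. The arm partly hides the carton's near buffer, so I'll check it in the side view.

```bash
python3 - <<'E'
from h import *
from plant import env
p=env.snapshot("side");cv2.imwrite("pics/side1.png",p["color"]);W=cloud(p).reshape(-1,3)
a=np.radians(2.4);d=W[:,:2]*1000-(523.1,-331.5)
x=d[:,0]*np.cos(a)+d[:,1]*np.sin(a);y=-d[:,0]*np.sin(a)+d[:,1]*np.cos(a)
for s in(-1,1):
    m=(abs(x)<92)&(x*s>0)&(abs(y)<50)&(W[:,2]>.02)&(W[:,2]<.06);print(s,m.sum(),rect(np.stack([x[m],y[m]],1)/1000) if m.sum() else 0)
E
```

```text
-1 202 (array([-66. ,   0.7]), array([39.3, 40.9]), 0.7)
1 198 (array([63.8, -1.4]), array([45.3, 41. ]), -0.2)
```

View pics/side1.png

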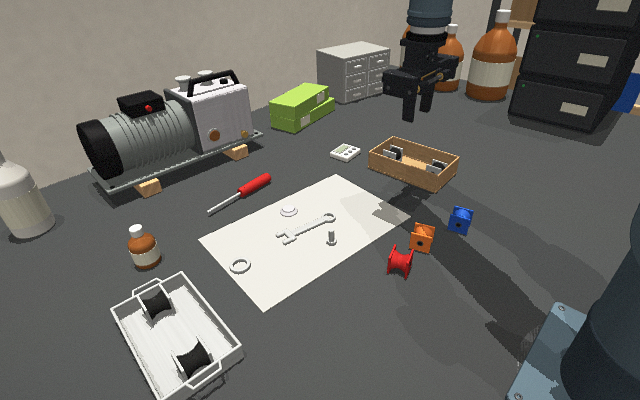

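The side view shows two buffers flat in the carton at (393,153) and (437,167) and two in the tray at (155,303) and (192,357). The bystanders are in place and the arm is clear.

```bash
python3 -c "
from plant import env
print(env.job_done())"
```

```text
the job is handed in; nothing more can be done
None
```

The job is handed in, though the judge returned no verdict: buffers 3 and 4 (the +y and -y ones of the row nearer the robot) still give and lie in the carton, and 1 and 2 (the same in the far row) have hardened and lie in the tray, none squeezed harder than 14 N and no bystander visibly moved.

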